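# Push the long sleeve onto the round-flanged port

## Task

Two plain aluminium sleeves and two ports with upright spigots stand on the clean-room trolley. Push the longer sleeve upright onto the spigot of the port with the round flange, driving that port's stiff white ring down ahead of it until sleeve and ring are fully home on the flange, then let go. Leave the short sleeve where it stands.

Things in the scene. Friction and masses are not known exactly. Their poses are not given: they have to be found in the camera images.
- long_sleeve: Plain aluminium tube standing upright on the table, open at both ends: 100 mm long, 44 mm outside diameter, 36 mm bore (wall 4 mm), about 0.14 kg. Origin at the centre of its lower end; z runs up along its axis to the upper end at z = 100 mm. Both ends are alike and its yaw does not matter.
- round_port: Fixed port: round aluminium flange 90 mm across, 15 mm thick, with an upright steel spigot of 30 mm diameter. Spigot top 90 mm above the table, its top 18 mm tapering to a 12 mm nose. Origin on the spigot's axis at the flange's underside, on the table; z up. A sleeve fully home has its lower end at z = 23 mm. The unlisted port nearby with a square flange, same spigot and ring, is not the one.
- guide_ring (a joint): White plastic ring on the round port's spigot, 46 mm across, 8 mm high. It slides down against about 6 N of friction and stays where left; the sleeve's weight alone does not move it. Value in m: 0 = up (ring's top 53 mm above the table), 0.030 = fully down on the flange (top at 23 mm). Starts at 0 to 0.006.
- short_sleeve: Plain aluminium tube like the long sleeve but only 55 mm long (44 mm outside diameter, 36 mm bore), standing upright on the table; leave it alone. Origin at the centre of its lower end, z up.
Mind the look-alikes: they are no part of the job. What is shaped like the long_sleeve but blue or purple is not meant.

How it is judged:
At the end, for the whole second after the job is handed in: The long sleeve stands on the round port's spigot, its lower end centred within 10 mm of the spigot's axis and no more than 33 mm above the table (fully home is 23 mm), tilted less than 10 degrees and at rest; the white ring is within 10 mm of fully down (horizontal distance between long_sleeve and round_port below 0.01 m and z of long_sleeve in the frame of round_port below 0.033 m and value of joint guide_ring above 0.02 m and angle between long_sleeve's own z axis and vertical below 0.17 rad and linear speed of long_sleeve below 0.03 m/s); the robot touches nothing.
It fails at once if the short sleeve is moved more than 40 mm (distance of short_sleeve from where it was at the start of the episode above 0.04 m).
It also fails if it takes over 40 s, if anything falls off the work surface, if the arm or the gripper's body presses on something with over 40 N, if the wrist force passes 120 N, or if a joint passes its speed limit or range.

## Robot

A 7-joint arm with a two-finger parallel gripper is mounted at the origin on the work surface. World frame = base frame: x ahead of the robot, y to its left, z up, the work surface at z = 0. Lengths are in m, angles in rad, forces in N, time in s.
With the tool pointing down it reaches from about 0.4 to 0.85 m from the base axis. Payload 4.4 kg.
Tool frame: the origin (TCP) lies on the front face of the gripper's body, between the roots of the fingers; the fingertips stand 97 mm ahead of it and the grasp point (between the pads) lies 78 mm ahead of it (ctrl.grip_depth is the z of the grasp point in the tool frame, in m); z points along the fingers, y is the direction in which the jaws open and shut (so a half turn about z gives the same grasp; the last joint's range is limited). The gripper opens to 94 mm and grips with 3 to 60 N. Pads are 16 mm wide; open, the fingers measure 119 mm over their backs; the gripper's body (75 mm by 177 mm) begins 78 mm behind the grasp point.
Start: joints at [1.2, 0.628, 0.038, 1.517, -0.027, 0.996, -0.02], TCP at [0.195, -0.62, 0.303] pointing down, gripper open.
Joint ranges: [-3.06, 3.06], [-0.37, 2.12], [-1.25, 1.32], [0.18, 2.47], [-1.1, 4.24], [0.23, 1.98], [-2.94, 2.94]. Speed limits (rad/s): [2.57, 2.57, 3.14, 3.14, 3.14, 3.14, 3.14].

## Interface

Orientations are given as a unit quaternion [w, x, y, z].
In Python, from bench import ctrl, viewer, workorder, spot_in gives the robot as it stands.
- The arm moves only by the shell command python3 -m creep 'ROWS' [FORCE]. ROWS is JSON, a list of rows, each an object with "travel": the shift along the tool's x, y, z each as a share of 0.1 m, from -1 to 1, a list of three; "delta_rot": the turn, a rotation vector about the tool's x, y, z each as a share of 90 degrees, from -1 to 1, a list of three; "grip": the closure, from -1 (fully open) to 1 (shut), so that 0 is half open. A call has 1 to 12 rows; each row is the pose to reach, as a shift and turn from the pose commanded when the call began, along the tool's axes at that moment; what a row does not reach only later rows make up. A row lasts 1/10 s, in which the tool goes at most 50 mm and 8.59 degrees, less where a joint would pass 70% of its speed; a pose out of reach is approached as far as the arm can. A call with a number of a shift or a turn outside -1 to 1 is refused whole. A call with a gripper value outside its range is refused whole. The fingers move at their own pace and stop on an object; FORCE is the grip in N (left out, the last holds). Time passes only in rows, so rows that repeat a pose let the fingers close. It gives the time, the measured TCP pose, the force and the opening at its end, in the units of the state.
- ctrl.sense(): the state, without advancing time (a new reading comes with each control period).
- viewer.capture(name): name is "scene" or "top" or "wrist"; returns the picture (420x560x3 uint8, red, green, blue); there is no depth.
- viewer.calibration(name): a dict with "mtx" (3x3 intrinsics, pixels), "R" (3x3) and "t" (3): a world point X has camera coordinates R X + t; the wrist camera has in their place "hand_eye" (4x4, takes a point from camera to tool coordinates, whose origin is the TCP and whose axes are the flange's). Camera axes: x right, y down, z forward; pixel columns grow to the right and rows downward; lengths in m; the calibration is good to about 2 mm. A picture is of the moment at which its call begins: read the wrist's pose just before it. calibration takes no time and is no camera call.
- workorder.finish_job(): hands the job in, once; it reports no verdict.
Trained networks look in the newest picture that a camera, given by its name, has taken for a name from the list of things; names that differ only in an ending like _2 or _b are one class to them, and where a whole thing is asked for, a point or a joint stands for the part that bears it (a point fixed in the world has none). Each returns a list of dicts, best first, with "p" (0 to 1); they miss things now and then, are a little off and sometimes report something else, mostly with a low value. They report only what shows in the picture. A call takes as long as a camera call. They do not tell look-alikes from the thing itself.
- spot_in(camera, label): "rect" ([left, top, right, bottom] in pixels, round what is visible of it).
The state is a dict: "time_s": time; "joint_positions": joint angles; "joint_velocities": joint speeds; "tau": joint torques, N m; "eef_pos": TCP position; "tool_rot": TCP orientation; "wrist_force": force on the tool from outside, world axes, zero at the start; "torque": the same for the moment, N m; "grip_width": opening from 0.0 (shut) to 1.0 (fully open).
Only numpy, scipy, OpenCV 4.12 (cv2) and the standard library are available. Lean on these libraries where they do the work, as an engineer would, in place of code of your own. Each camera call takes 0.05 s, during which the arm holds its last target.

## Working session

There is one attempt and no reset: what is moved stays moved. The work goes in short steps, Python scripts to look and compute and a shell command to move; the robot and the scene stay as the last step left them, time stands still between calls to the robot, and variables do not carry over. Pictures are saved under pics/ and viewed, and the job is handed in when it is done.

```bash
ls; mkdir -p pics; python3 - <<'E'
from bench import ctrl, viewer, workorder, spot_in
import cv2
s=ctrl.sense(); print({k:s[k] for k in('time_s','eef_pos','tool_rot','grip_width')}, ctrl.grip_depth)
for c in("scene","top"):
    im=viewer.capture(c); cv2.imwrite(f"pics/{c}0.png",im[:,:,::-1])
    print(c,viewer.calibration(c))
    for l in("long_sleeve","round_port","guide_ring","short_sleeve"):
        print(l,spot_in(c,l))
E
```

```text
pics
{'time_s': 0.0, 'eef_pos': array([ 0.19493546, -0.61959151,  0.30177351]), 'tool_rot': array([-9.10707312e-04,  9.88414323e-01,  1.51777049e-01, -1.58087529e-04]), 'grip_width': 1.0015252250512667} 0.0784
scene {'mtx': array([[408.05302395,   0.        , 278.3659531 ],
       [  0.        , 408.05302395, 213.82811787],
       [  0.        ,   0.        ,   1.        ]]), 'R': array([[ 0.36881572,  0.929486  , -0.00554459],
       [ 0.63754556, -0.2573069 , -0.7261741 ],
       [-0.67639532,  0.26428949, -0.6874885 ]]), 't': array([-0.18231591, -0.26553866,  1.07000845])}
long_sleeve [{'rect': [145.7, 200.7, 184.3, 257.5], 'p': 0.68}, {'rect': [197.4, 175.8, 230.9, 232.8], 'p': 0.64}, {'rect': [141.7, 167.2, 179.4, 215.1], 'p': 0.57}]
round_port [{'rect': [382.1, 243.7, 437.7, 305.7], 'p': 0.86}]
guide_ring [{'rect': [397.4, 254.2, 425.8, 275.6], 'p': 0.5}]
short_sleeve [{'rect': [318.4, 173.0, 343.5, 213.3], 'p': 0.56}]
top {'mtx': array([[533.55413965,   0.        , 281.15165483],
       [  0.        , 533.55413965, 213.16461401],
       [  0.        ,   0.        ,   1.        ]]), 'R': array([[ 0.01382371, -0.99982455,  0.0126403 ],
       [-0.99155427, -0.0153375 , -0.12878232],
       [ 0.12895359, -0.0107533 , -0.99159232]]), 't': array([-0.02501007,  0.51872628,  0.90252112])}
long_sleeve [{'rect': [354.7, 301.6, 391.1, 329.8], 'p': 0.88}, {'rect': [360.5, 244.5, 399.0, 267.7], 'p': 0.85}, {'rect': [314.7, 260.9, 346.3, 290.9], 'p': 0.82}]
round_port [{'rect': [162.2, 115.1, 212.4, 166.7], 'p': 0.61}]
guide_ring [{'rect': [170.7, 121.9, 195.6, 148.6], 'p': 0.77}]
short_sleeve [{'rect': [182.5, 244.9, 208.9, 275.5], 'p': 0.9}]
```

View pics/scene0.png

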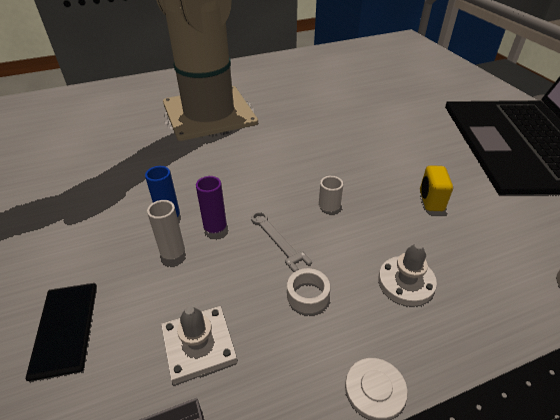

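View pics/top0.png

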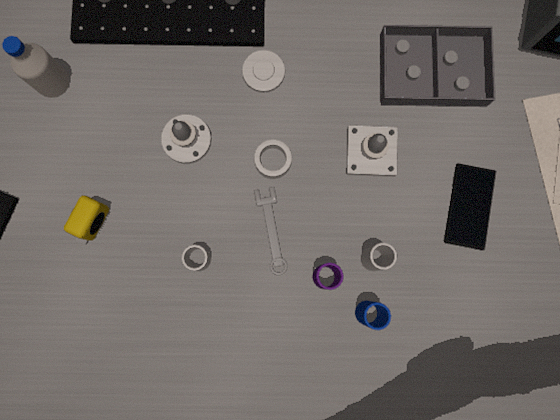

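Scene shows the grey-white long sleeve at (167,231), with the blue one at (161,190) and the purple one at (211,205). The round port is at (408,275) and the short sleeve at (331,193). In the top view the white sleeve's rim is at about (382,256), the round port at (186,138) and the short sleeve at (195,257). Next I'll take precise measurements by fitting projected models.

```bash
cat > h.py <<'E'
import numpy as np, cv2
from bench import viewer
def proj(c,P):
    k=viewer.calibration(c); X=np.atleast_2d(P)@k['R'].T+k['t']; u=X@k['mtx'].T; return u[:,:2]/u[:,2:]
def back(c,uv,z):
    k=viewer.calibration(c); d=k['R'].T@np.linalg.inv(k['mtx'])@np.array([*uv,1.]); o=-k['R'].T@k['t']
    return o+d*(z-o[2])/d[2]
def circ(x,y,z,r,n=60):
    a=np.linspace(0,2*np.pi,n); return np.c_[x+r*np.cos(a),y+r*np.sin(a),0*a+z]
E
python3 - <<'E'
from h import *
print('long',back('top',(382.5,256),.1)); print('port fl',back('top',(186,138),.015)); print('sh',back('top',(195,257),.055))
print('long scene top',back('scene',(161.5,209),.1)); 
for c,b in (('top',[(345,225,420,290),(150,105,225,170)]),('scene',[(135,190,200,270),(370,235,445,310)])):
    im=cv2.imread(f'pics/{c}0.png'); t=[]
    for (l,tp,r,bt) in b:
        t.append(cv2.resize(im[tp:bt,l:r],(390,390)))
        print(c,l,tp,390/(r-l),390/(bt-tp))
    cv2.imwrite(f'pics/{c}crop.png',np.hstack(t))
E
```

```text
long [ 0.44313328 -0.18147541  0.1       ]
port fl [0.6566651  0.15738324 0.015     ]
sh [0.4391868  0.12762359 0.055     ]
long scene top [ 0.44528051 -0.18091967  0.1       ]
top 345 225 5.2 6.0
top 150 105 5.2 6.0
scene 135 190 6.0 4.875
scene 370 235 5.2 5.2
```

```bash
python3 - <<'E'
from h import *
out=[]
L=back('top',(382.5,256),.1)[:2]; P=back('top',(186,138),.015)[:2]
for c,b in (('top',[(345,225,410,290),(150,105,215,170)]),('scene',[(135,190,210,265),(370,235,445,310)])):
    im=cv2.imread(f'pics/{c}0.png'); row=[]
    for i,(l,tp,r,bt) in enumerate(b):
        s=380/(r-l); g=cv2.resize(im[tp:bt,l:r],(380,380))
        x=L if i==0 else P
        cs=[(0,.022),(.1,.022),(.1,.018)] if i==0 else [(.015,.045),(.09,.006),(.0,.045)]
        for z,rr in cs:
            q=((proj(c,circ(*x,z,rr))+.5-[l,tp])*s).astype(np.int32)
            cv2.polylines(g,[q],True,(0,0,255),1)
        row.append(g)
    cv2.imwrite(f'pics/ov_{c}.png',np.hstack(row))
print(L,P)
E
```

```text
[ 0.44313328 -0.18147541] [0.6566651  0.15738324]
```

View pics/ov_top.png

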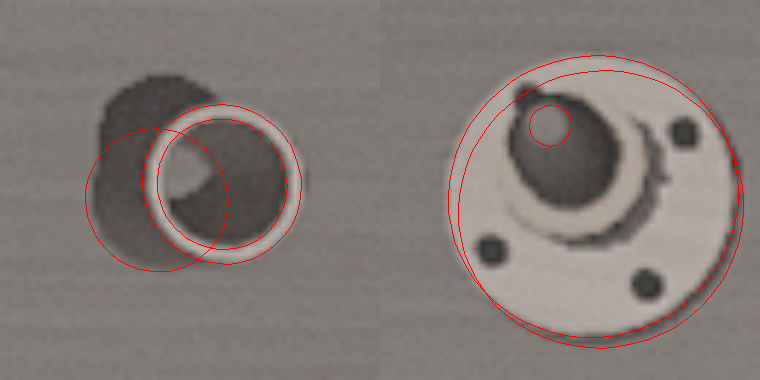

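View pics/ov_scene.png

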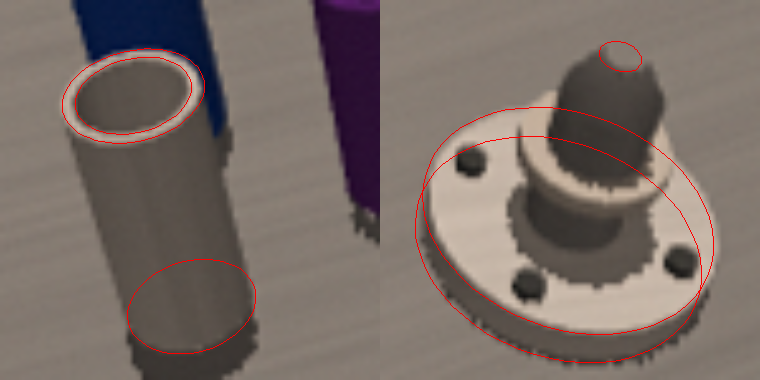

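The overlays agree in both views within about 2 mm: long sleeve at (0.444,-0.181), port at (0.657,0.158). I'll check the neighbours' positions to choose the jaw direction, and start moving.

```bash
cat >> h.py <<'E'
def need(target,jaw_deg=None):
    from bench import ctrl
    from scipy.spatial.transform import Rotation as Ro
    s=ctrl.sense(); q=s['tool_rot']; R=Ro.from_quat([q[1],q[2],q[3],q[0]]).as_matrix()
    print('t',round(s['time_s'],2),'pos',np.round(s['eef_pos'],4),'grip',round(s['grip_width'],3),'F',np.round(s['wrist_force'],1),'z axis',np.round(R[:,2],4))
    print('travel units',np.round(R.T@(np.array(target)-s['eef_pos'])/.1,3),'jaw deg',np.round(np.degrees(np.arctan2(R[1,1],R[0,1])),1))
    if jaw_deg is not None:
        a=np.radians(jaw_deg); y=np.array([np.cos(a),np.sin(a),0]); z=np.array([0,0,-1.]); D=np.c_[np.cross(y,z),y,z]
        print('rot units',np.round(Ro.from_matrix(R.T@D).as_rotvec()/(np.pi/2),4))
E
python3 - <<'E'
from h import *
print('blue',back('top',(374,314),.1),'purple',back('top',(328,275.5),.1))
need((.444,-.181,.30),-135)
E
python3 -m creep '[{"travel":[0.5,-0.45,0],"delta_rot":[0,0,0.1],"grip":-1},{"travel":[1,-0.93,0],"delta_rot":[0,0,0.2],"grip":-1},{"travel":[1,-0.93,0],"delta_rot":[0,0,0.3],"grip":-1},{"travel":[1,-0.93,0],"delta_rot":[0,0,0.4],"grip":-1},{"travel":[1,-0.93,0],"delta_rot":[0,0,0.5],"grip":-1},{"travel":[1,-0.93,0],"delta_rot":[0,0,0.6],"grip":-1},{"travel":[1,-0.93,0],"delta_rot":[0,0,0.69],"grip":-1}]'
python3 -c "
from h import *
need((.444,-.181,.30),-135)"
```

```text
blue [ 0.35065874 -0.16690906  0.1       ] purple [ 0.41058746 -0.09336231  0.1       ]
t 0.5 pos [ 0.1951 -0.62    0.3027] grip 0.999 F [0. 0. 0.] z axis [ 0.  0. -1.]
travel units [ 3.692 -3.441  0.027] jaw deg -72.5
rot units [-0.    -0.     0.694]
time_s: 1.2
eef_pos: [0.2628, -0.5012, 0.3029]
tool_rot: [0.0, 0.93, -0.367, 0.0]
wrist_force: [0.5, 0.2, -0.6]
grip_width: 1.003
t 1.2 pos [ 0.2628 -0.5012  0.3029] grip 1.003 F [ 0.5  0.2 -0.6] z axis [ 4.e-04 -4.e-04 -1.e+00]
travel units [-0.861 -3.577  0.029] jaw deg -133.0
rot units [-0.     -0.0004  0.0219]
```

```bash

python3 -m creep '[{"travel":[-0.12,-0.5,0],"delta_rot":[0,0,0],"grip":-1},{"travel":[-0.24,-1,0],"delta_rot":[0,0,0],"grip":-1}]' | head -2
python3 -m creep '[{"travel":[-0.12,-0.5,0],"delta_rot":[0,0,0],"grip":-1},{"travel":[-0.24,-1,0],"delta_rot":[0,0,0],"grip":-1}]'| head -2
python3 -m creep '[{"travel":[-0.12,-0.5,0],"delta_rot":[0,0,0],"grip":-1},{"travel":[-0.24,-1,0],"delta_rot":[0,0,0],"grip":-1},{"travel":[-0.24,-1,0],"delta_rot":[0,0,0],"grip":-1}]'
python3 -c "
from h import *
need((.444,-.181,.30),-135)"
```

```text
time_s: 1.4
eef_pos: [0.3112, -0.4139, 0.3027]
time_s: 1.6
eef_pos: [0.3609, -0.3251, 0.3029]
time_s: 1.9
eef_pos: [0.4139, -0.2303, 0.3026]
tool_rot: [-0.002, 0.934, -0.359, 0.0]
wrist_force: [-0.1, -0.2, 0.2]
grip_width: 1.002
t 1.9 pos [ 0.4139 -0.2303  0.3026] grip 1.002 F [-0.1 -0.2  0.2] z axis [ 0.0015  0.0035 -1.    ]
travel units [-0.107 -0.567  0.028] jaw deg -132.0
rot units [-0.0023  0.0009  0.0331]
```

```bash

python3 -m creep '[{"travel":[-0.05,-0.4,0],"delta_rot":[0,0,0.033],"grip":-1},{"travel":[-0.107,-0.567,0],"delta_rot":[-0.002,0.001,0.033],"grip":-1},{"travel":[-0.107,-0.567,0],"delta_rot":[-0.002,0.001,0.033],"grip":-1},{"travel":[-0.107,-0.567,0],"delta_rot":[-0.002,0.001,0.033],"grip":-1}]' 
python3 - <<'E'
from h import *
from bench import ctrl
from scipy.spatial.transform import Rotation as Ro
need((.444,-.181,.158),-135)
s=ctrl.sense(); im=viewer.capture('wrist')[:,:,::-1].copy(); cv2.imwrite('pics/w1.png',im)
k=viewer.calibration('wrist'); q=s['tool_rot']; T=np.eye(4); T[:3,:3]=Ro.from_quat([*q[1:],q[0]]).as_matrix(); T[:3,3]=s['eef_pos']
W=T@k['hand_eye']; np.savez('w1.npz',W=W,K=k['mtx'])
def pw(P):
    X=(np.asarray(P)-W[:3,3])@W[:3,:3]; u=X@k['mtx'].T; return u[:,:2]/u[:,2:]
for z,r in((.1,.022),(.1,.018),(0,.022)):
    cv2.polylines(im,[np.round(pw(circ(.444,-.181,z,r))).astype(np.int32)],True,(0,0,255),1)
cv2.imwrite('pics/w1o.png',im); print(W.round(3))
E
```

```text
time_s: 2.3
eef_pos: [0.4405, -0.1889, 0.3028]
tool_rot: [0.002, 0.922, -0.388, 0.0]
wrist_force: [-0.7, -0.0, -0.6]
grip_width: 1.0
t 2.3 pos [ 0.4405 -0.1889  0.3028] grip 1.0 F [-0.7 -0.  -0.6] z axis [-0.0012 -0.0041 -1.    ]
travel units [-0.035 -0.086  1.448] jaw deg -135.7
rot units [ 0.0023 -0.0013 -0.0075]
[[-0.716 -0.675 -0.18   0.492]
 [-0.699  0.693  0.178 -0.242]
 [ 0.005  0.253 -0.967  0.384]
 [ 0.     0.     0.     1.   ]]
```

View pics/w1o.png

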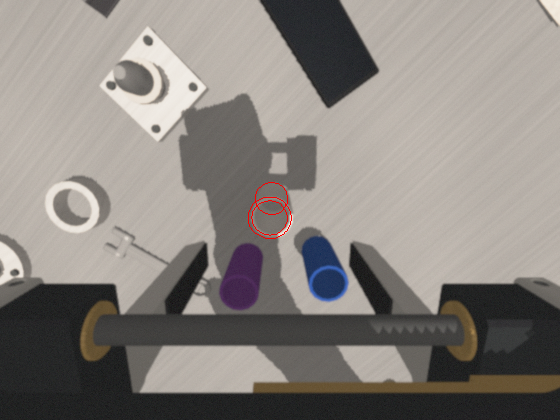

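```bash
python3 - <<'E'
from h import *
a=cv2.imread('pics/w1.png')[165:265,220:320];b=cv2.imread('pics/w1o.png')[165:265,220:320]
cv2.imwrite('pics/w1z.png',np.hstack([cv2.resize(np.clip(a*1.6,0,255).astype(np.uint8),(390,390)),cv2.resize(b,(390,390))]))
E
```

```text
(no output)
```

View pics/w1z.png

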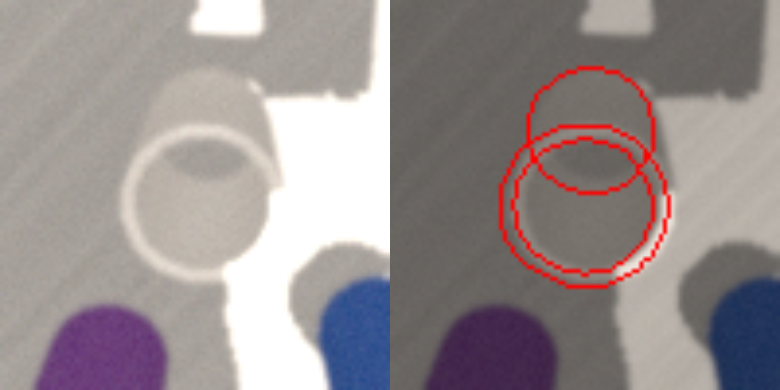

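The rim in the wrist view lies within 2 mm of the prediction. I'll align the tool and lower it until the fingertips are just above the rim.

```bash

python3 -m creep '[{"travel":[-0.03,-0.07,0.2],"delta_rot":[0,0,-0.005],"grip":-1},{"travel":[-0.03,-0.07,0.5],"delta_rot":[0,0,-0.005],"grip":-1},{"travel":[-0.03,-0.07,0.8],"delta_rot":[0,0,-0.005],"grip":-1},{"travel":[-0.03,-0.07,0.9],"delta_rot":[0,0,-0.005],"grip":-1},{"travel":[-0.03,-0.07,0.9],"delta_rot":[0,0,-0.005],"grip":-1},{"travel":[-0.03,-0.07,0.9],"delta_rot":[0,0,-0.005],"grip":-1}]' 
python3 -c "
from h import *
need((.443,-.182,.158),-135)"
```

```text
time_s: 2.95
eef_pos: [0.4439, -0.1824, 0.2135]
tool_rot: [0.002, 0.923, -0.385, 0.001]
wrist_force: [0.4, 0.2, -0.0]
grip_width: 1.001
t 2.95 pos [ 0.4439 -0.1824  0.2135] grip 1.001 F [ 0.4  0.2 -0. ] z axis [ 0.     -0.0041 -1.    ]
travel units [-0.011  0.002  0.555] jaw deg -135.3
rot units [ 0.0018 -0.0019 -0.0034]
```

```bash

python3 -m creep '[{"travel":[-0.01,0,0.2],"delta_rot":[0.002,-0.002,0],"grip":-1},{"travel":[-0.01,0,0.45],"delta_rot":[0.002,-0.002,0],"grip":-1},{"travel":[-0.01,0,0.55],"delta_rot":[0.002,-0.002,0],"grip":-1},{"travel":[-0.01,0,0.55],"delta_rot":[0.002,-0.002,0],"grip":-1},{"travel":[-0.01,0,0.55],"delta_rot":[0.002,-0.002,0],"grip":0},{"travel":[-0.01,0,0.55],"delta_rot":[0.002,-0.002,0],"grip":0.3},{"travel":[-0.01,0,0.55],"delta_rot":[0.002,-0.002,0],"grip":1},{"travel":[-0.01,0,0.55],"delta_rot":[0.002,-0.002,0],"grip":1},{"travel":[-0.01,0,0.55],"delta_rot":[0.002,-0.002,0],"grip":1},{"travel":[-0.01,0,0.55],"delta_rot":[0.002,-0.002,0],"grip":1},{"travel":[-0.01,0,0.55],"delta_rot":[0.002,-0.002,0],"grip":1}]' 50
python3 -c "
from h import *
need((.443,-.182,.36),-135)"
```

```text
time_s: 4.05
eef_pos: [0.4429, -0.1808, 0.1577]
tool_rot: [-0.0, 0.923, -0.384, -0.001]
wrist_force: [-0.1, -1.3, -1.0]
grip_width: 0.458
t 4.05 pos [ 0.4429 -0.1808  0.1577] grip 0.458 F [-0.1 -1.3 -1. ] z axis [-0.0011  0.0011 -1.    ]
travel units [ 0.006  0.008 -2.023] jaw deg -135.2
rot units [ 0.      0.001  -0.0024]
```

Gripped: the opening of 0.458 is about 43 mm. Lifting.

```bash

python3 -m creep '[{"travel":[0,0,-0.2],"delta_rot":[0,0,0],"grip":1},{"travel":[0,0,-0.6],"delta_rot":[0,0,0],"grip":1},{"travel":[0,0,-1],"delta_rot":[0,0,0],"grip":1}]' 
python3 -m creep '[{"travel":[0,0,-0.3],"delta_rot":[0,0,0],"grip":1},{"travel":[0,0,-0.5],"delta_rot":[0,0,0],"grip":1},{"travel":[0,0,-0.5],"delta_rot":[0,0,0],"grip":1}]' 
python3 - <<'E'
from h import *
need((.657,.158,.30),-135)
cv2.imwrite('pics/s2.png',viewer.capture('scene')[:,:,::-1])
E
```

```text
time_s: 4.35
eef_pos: [0.4423, -0.1807, 0.2581]
tool_rot: [-0.0, 0.923, -0.385, -0.002]
wrist_force: [1.7, -0.5, -3.0]
grip_width: 0.46
time_s: 4.65
eef_pos: [0.4442, -0.1814, 0.3098]
tool_rot: [-0.001, 0.923, -0.384, 0.002]
wrist_force: [-0.0, 0.2, -1.6]
grip_width: 0.456
t 4.65 pos [ 0.4442 -0.1814  0.3098] grip 0.456 F [-0.   0.2 -1.6] z axis [ 4.e-03 -3.e-04 -1.e+00]
travel units [-0.91  -3.901  0.106] jaw deg -135.2
rot units [-0.0017 -0.002  -0.0023]
```

View pics/s2.png

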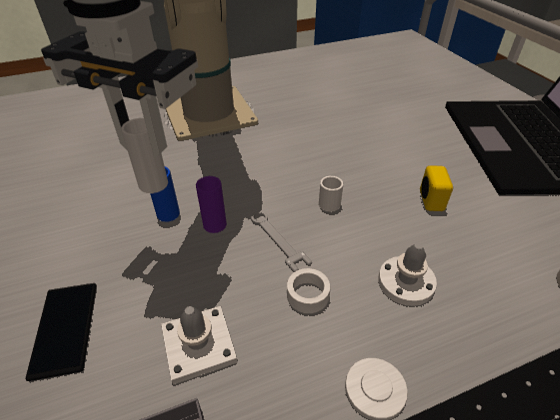

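The sleeve at (150,158) hangs upright between the fingers, and nothing else has moved. Carrying it to the port.

```bash

python3 -m creep '[{"travel":[-0.09,-0.4,0],"delta_rot":[0,0,0],"grip":1},{"travel":[-0.16,-0.7,0],"delta_rot":[0,0,0],"grip":1},{"travel":[-0.23,-1,0],"delta_rot":[0,0,0],"grip":1}]' | head -2
python3 -m creep '[{"travel":[-0.09,-0.4,0],"delta_rot":[0,0,0],"grip":1},{"travel":[-0.16,-0.7,0],"delta_rot":[0,0,0],"grip":1},{"travel":[-0.23,-1,0],"delta_rot":[0,0,0],"grip":1}]' | head -2
python3 -m creep '[{"travel":[-0.09,-0.4,0],"delta_rot":[0,0,0],"grip":1},{"travel":[-0.16,-0.7,0],"delta_rot":[0,0,0],"grip":1},{"travel":[-0.23,-1,0],"delta_rot":[0,0,0],"grip":1}]' | head -2
python3 - <<'E'
from h import *
need((.657,.158,.30),-135)
E
```

```text
time_s: 5.0
eef_pos: [0.4975, -0.0929, 0.3057]
time_s: 5.3
eef_pos: [0.5523, -0.0058, 0.3053]
time_s: 5.6
eef_pos: [0.6071, 0.0809, 0.305]
t 5.6 pos [0.6071 0.0809 0.305 ] grip 0.451 F [ 0.8 -0.3 -1.1] z axis [-5.3e-03  6.0e-04 -1.0e+00]
travel units [-0.195 -0.898  0.047] jaw deg -135.2
rot units [ 0.0021  0.0027 -0.002 ]
```

```bash

python3 -m creep '[{"travel":[-0.08,-0.4,0],"delta_rot":[0,0,0],"grip":1},{"travel":[-0.15,-0.7,0],"delta_rot":[0,0,0],"grip":1},{"travel":[-0.19,-0.88,0],"delta_rot":[0,0,0],"grip":1},{"travel":[-0.19,-0.88,0],"delta_rot":[0,0,0],"grip":1},{"travel":[-0.19,-0.88,0],"delta_rot":[0,0,0],"grip":1},{"travel":[-0.19,-0.88,0],"delta_rot":[0,0,0],"grip":1}]'
python3 - <<'E'
from h import *
from bench import ctrl
need((.657,.158,.255),-135)
L=ctrl.sense()['eef_pos']; zb=L[2]-.158
for c in('scene','top'):
    im=viewer.capture(c)[:,:,::-1].copy(); cv2.imwrite(f'pics/{c}3.png',im)
    for P in ((.657,.158,.045,.015),(L[0],L[1],.022,zb),(L[0],L[1],.022,zb+.1)):
        cv2.polylines(im,[np.round(proj(c,circ(P[0],P[1],P[3],P[2]))*8).astype(np.int32)],True,(0,0,255),1,0,3)
    cv2.imwrite(f'pics/{c}3o.png',im)
a=[cv2.imread(f'pics/scene3{s}.png')[130:330,330:530] for s in('','o')]
cv2.imwrite('pics/s3z.png',cv2.resize(np.hstack(a),(800,400)))
E
```

```text
time_s: 6.2
eef_pos: [0.6558, 0.1527, 0.3068]
tool_rot: [0.001, 0.923, -0.386, -0.001]
wrist_force: [-0.0, -0.5, -0.8]
grip_width: 0.459
t 6.2 pos [0.6558 0.1527 0.3068] grip 0.459 F [-0.  -0.5 -0.8] z axis [-3.2e-03 -5.0e-04 -1.0e+00]
travel units [-0.028 -0.047  0.518] jaw deg -135.3
rot units [ 0.0017  0.0012 -0.0039]
```

View pics/s3z.png

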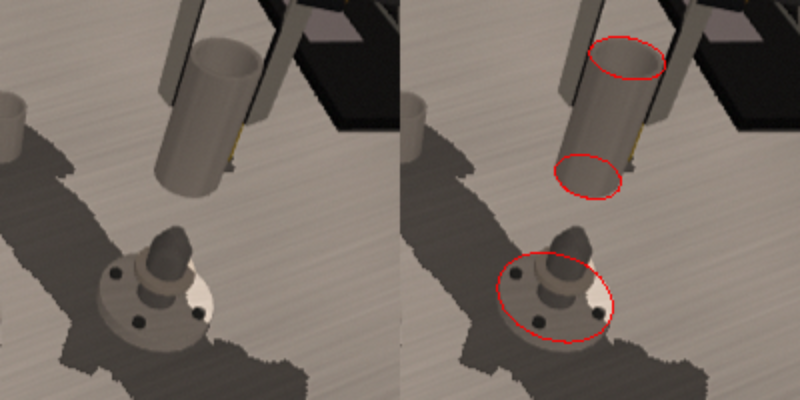

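View pics/top3o.png

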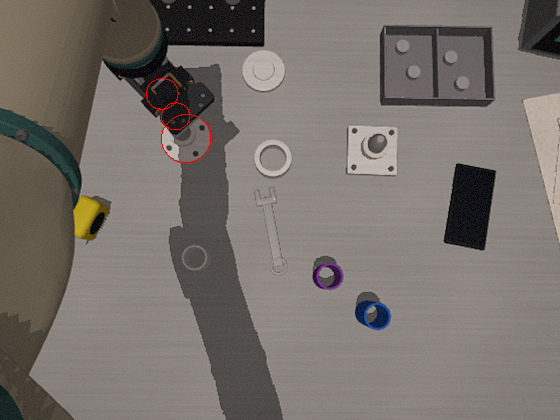

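The sleeve at (435,248 in full-image terms) and the flange both match the overlays. I'll centre it and lower to about 10 mm above the spigot.

```bash

python3 -m creep '[{"travel":[-0.03,-0.05,0.2],"delta_rot":[0.002,0.001,-0.003],"grip":1},{"travel":[-0.03,-0.05,0.38],"delta_rot":[0.002,0.001,-0.003],"grip":1},{"travel":[-0.03,-0.05,0.38],"delta_rot":[0.002,0.001,-0.003],"grip":1},{"travel":[-0.03,-0.05,0.38],"delta_rot":[0.002,0.001,-0.003],"grip":1},{"travel":[-0.03,-0.05,0.38],"delta_rot":[0.002,0.001,-0.003],"grip":1}]'
python3 - <<'E'
from h import *
from bench import ctrl
need((.657,.158,.255),-135)
im=viewer.capture('scene')[:,:,::-1].copy(); o=im.copy()
L=ctrl.sense()['eef_pos']; zb=L[2]-.158
for P in ((.657,.158,.045,.015),(.657,.158,.006,.09),(.657,.158,.015,.072),(L[0],L[1],.022,zb),(L[0],L[1],.022,zb+.1)):
    cv2.polylines(o,[np.round(proj('scene',circ(P[0],P[1],P[3],P[2]))*8).astype(np.int32)],True,(0,0,255),1,0,3)
cv2.imwrite('pics/s4z.png',cv2.resize(np.hstack([im[180:320,345:485],o[180:320,345:485]]),(800,400)))
E
```

```text
time_s: 6.8
eef_pos: [0.6586, 0.16, 0.2711]
tool_rot: [-0.002, 0.924, -0.383, 0.002]
wrist_force: [-0.4, 0.7, -1.6]
grip_width: 0.46
t 6.8 pos [0.6586 0.16   0.2711] grip 0.46 F [-0.4  0.7 -1.6] z axis [ 0.0044  0.0024 -1.    ]
travel units [0.003 0.026 0.161] jaw deg -135.0
rot units [-0.0031 -0.0009  0.0001]
```

View pics/s4z.png

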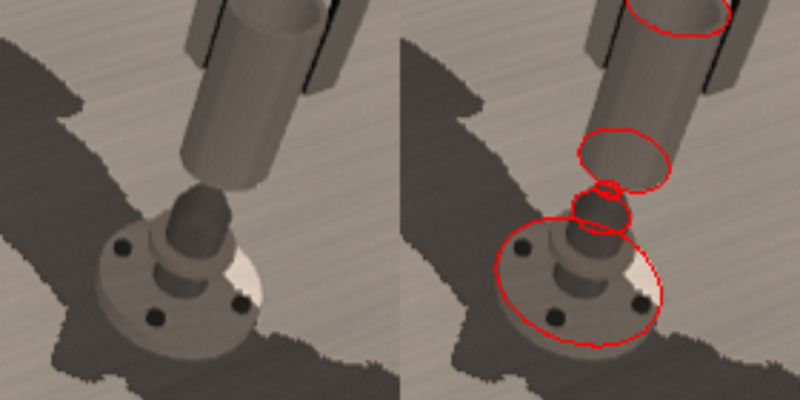

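```bash

python3 -m creep '[{"travel":[0,0.01,0.1],"delta_rot":[-0.002,0,0],"grip":1},{"travel":[0,0.01,0.2],"delta_rot":[-0.002,0,0],"grip":1},{"travel":[0,0.01,0.3],"delta_rot":[-0.002,0,0],"grip":1},{"travel":[0,0.01,0.4],"delta_rot":[-0.002,0,0],"grip":1},{"travel":[0,0.01,0.4],"delta_rot":[-0.002,0,0],"grip":1},{"travel":[0,0.01,0.4],"delta_rot":[-0.002,0,0],"grip":1}]'
python3 - <<'E'
from h import *
need((.657,.158,.181),-135)
cv2.imwrite('pics/s5z.png',cv2.resize(viewer.capture('scene')[180:320,345:485,::-1],(500,500)))
E
```

```text
time_s: 7.45
eef_pos: [0.6572, 0.1599, 0.2293]
tool_rot: [0.0, 0.924, -0.382, -0.0]
wrist_force: [0.4, -0.2, -0.8]
grip_width: 0.458
t 7.45 pos [0.6572 0.1599 0.2293] grip 0.458 F [ 0.4 -0.2 -0.8] z axis [-6.e-04 -3.e-04 -1.e+00]
travel units [0.012 0.015 0.483] jaw deg -134.9
rot units [0.0004 0.0001 0.0006]
```

View pics/s5z.png

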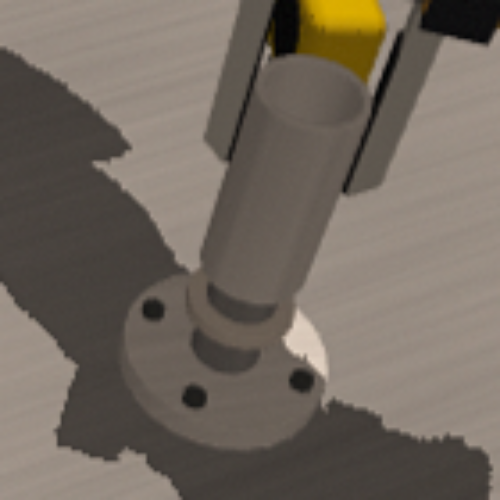

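The sleeve is threaded over the spigot, with no contact force and a small gap above the ring at about (245,300). I'll push the ring down most of the way, then check.

```bash

python3 -m creep '[{"travel":[0.01,0.01,0.1],"delta_rot":[0,0,0],"grip":1},{"travel":[0.01,0.01,0.2],"delta_rot":[0,0,0],"grip":1},{"travel":[0.01,0.01,0.3],"delta_rot":[0,0,0],"grip":1},{"travel":[0.01,0.01,0.4],"delta_rot":[0,0,0],"grip":1},{"travel":[0.01,0.01,0.45],"delta_rot":[0,0,0],"grip":1},{"travel":[0.01,0.01,0.45],"delta_rot":[0,0,0],"grip":1},{"travel":[0.01,0.01,0.45],"delta_rot":[0,0,0],"grip":1}]' 60
python3 -c "
from h import *
need((.657,.158,.181),-135)"
```

```text
time_s: 8.2
eef_pos: [0.6568, 0.1586, 0.1841]
tool_rot: [0.0, 0.924, -0.382, -0.001]
wrist_force: [-0.5, 0.3, -1.8]
grip_width: 0.452
t 8.2 pos [0.6568 0.1586 0.1841] grip 0.452 F [-0.5  0.3 -1.8] z axis [-1.3e-03 -2.0e-04 -1.0e+00]
travel units [0.005 0.003 0.031] jaw deg -134.9
rot units [0.0007 0.0005 0.0006]
```

```bash

python3 -m creep '[{"travel":[0,0,0.03],"delta_rot":[0,0,0],"grip":1},{"travel":[0,0,0.05],"delta_rot":[0,0,0],"grip":1},{"travel":[0,0,0.05],"delta_rot":[0,0,0],"grip":1}]'
python3 - <<'E'
from h import *
need((.657,.158,.181),-135)
cv2.imwrite('pics/s6z.png',cv2.resize(viewer.capture('scene')[180:320,345:485,::-1],(560,560)))
E
```

```text
time_s: 8.5
eef_pos: [0.6572, 0.1585, 0.1806]
tool_rot: [-0.0, 0.924, -0.382, -0.0]
wrist_force: [-2.0, -0.3, 4.8]
grip_width: 0.452
t 8.5 pos [0.6572 0.1585 0.1806] grip 0.452 F [-2.  -0.3  4.8] z axis [-2.e-04  3.e-04 -1.e+00]
travel units [ 0.002  0.005 -0.004] jaw deg -135.0
rot units [-0.0001  0.0002  0.0006]
```

View pics/s6z.png

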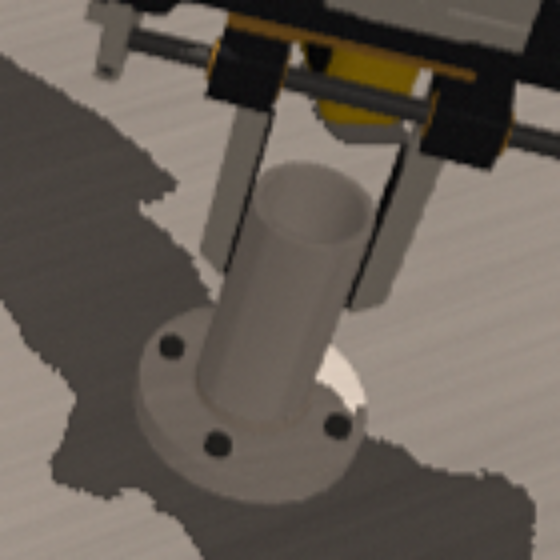

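The sleeve's lower end is down at the flange at about (255,410) and the ring is no longer distinguishable. I'll press a few more mm to confirm a hard stop.

```bash

python3 -m creep '[{"travel":[0,0,0.02],"delta_rot":[0,0,0],"grip":1},{"travel":[0,0,0.03],"delta_rot":[0,0,0],"grip":1},{"travel":[0,0,0.03],"delta_rot":[0,0,0],"grip":1}]'
```

```text
time_s: 8.85
eef_pos: [0.6573, 0.1583, 0.1804]
tool_rot: [-0.001, 0.924, -0.382, 0.0]
wrist_force: [-6.1, -0.7, 20.8]
grip_width: 0.453
```

Hard stop at about 21 N with no further travel, so it's home. Relieve the pressure, open and retreat straight up.

```bash

python3 -m creep '[{"travel":[0,0,-0.03],"delta_rot":[0,0,0],"grip":1},{"travel":[0,0,-0.03],"delta_rot":[0,0,0],"grip":0},{"travel":[0,0,-0.03],"delta_rot":[0,0,0],"grip":-0.5},{"travel":[0,0,-0.03],"delta_rot":[0,0,0],"grip":-0.7},{"travel":[0,0,-0.03],"delta_rot":[0,0,0],"grip":-0.7},{"travel":[0,0,-0.03],"delta_rot":[0,0,0],"grip":-0.7},{"travel":[0,0,-0.2],"delta_rot":[0,0,0],"grip":-0.7},{"travel":[0,0,-0.5],"delta_rot":[0,0,0],"grip":-0.7},{"travel":[0,0,-0.8],"delta_rot":[0,0,0],"grip":-0.7},{"travel":[0,0,-1],"delta_rot":[0,0,0],"grip":-0.7},{"travel":[0,0,-1],"delta_rot":[0,0,0],"grip":-0.7},{"travel":[0,0,-1],"delta_rot":[0,0,0],"grip":-0.7}]'
python3 - <<'E'
from h import *
im=viewer.capture('scene')[:,:,::-1].copy(); o=im.copy()
for r,z in ((.045,.015),(.022,.023),(.022,.123),(.018,.123)):
    cv2.polylines(o,[np.round(proj('scene',circ(.657,.159,z,r))*8).astype(np.int32)],True,(0,0,255),1,0,3)
cv2.imwrite('pics/s7.png',im)
cv2.imwrite('pics/s7z.png',cv2.resize(np.hstack([im[180:320,345:485],o[180:320,345:485]]),(800,400)))
E
```

```text
time_s: 10.05
eef_pos: [0.6571, 0.1585, 0.2764]
tool_rot: [-0.0, 0.924, -0.382, -0.0]
wrist_force: [-0.3, 0.2, -0.4]
grip_width: 0.846
```

View pics/s7z.png

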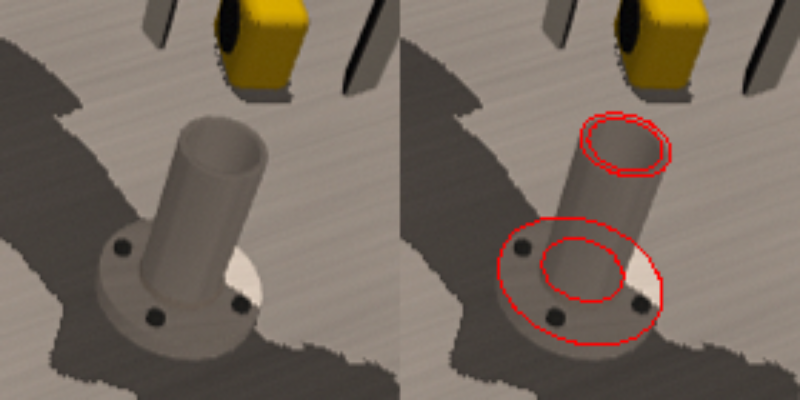

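View pics/s7.png

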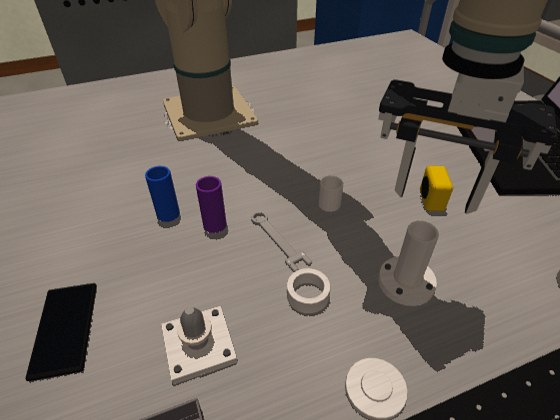

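The picture shows the sleeve upright on the round port at (415,255). Its rim matches the overlay for the fully home height, the short sleeve hasn't moved, and the gripper is clear.

```bash
python3 -c "
from bench import workorder
print(workorder.finish_job())"
```

```text
the job is handed in; nothing more can be done
None
```

The long sleeve is pushed fully home on the round port's spigot, with the white ring driven down ahead of it. I let go, retreated straight up and handed the job in at about 10 s of the 40 s allowed. No verdict was reported.

- **Seating:** pressing another 3 mm moved the tool less than 1 mm and raised the force to about 21 N, so the sleeve had reached a hard stop. The tool stood at 0.180 m, against 0.181 m expected for fully home.
- **Picture after release:** the sleeve stands upright. Its rim matches the overlay for the home height to about 1 to 2 mm. The gripper is clear, and the short sleeve and the look-alikes are where they started.
- **Ring not seen directly:** the ring's final position follows from the hard stop and the sleeve's height, because it can't be made out in the last picture.
- **Small disagreement:** the top and scene cameras differed by 1 to 2 mm on the positions of the port and sleeve, within the calibration's stated accuracy. No checks failed.

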